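# Hold a vial down in a touch mixer

## Robot

A 7-joint arm with a two-finger parallel gripper is mounted at the origin on a cart in front of the work surface, level with it; the furniture and walls round the work are solid. World frame = base frame: x ahead of the robot, y to its left, z up, the work surface at z = 0. Lengths are in m, angles in rad, forces in N, time in s.
With the tool pointing down it reaches from about 0.4 to 0.875 m from the base axis. Payload 19.3 kg.
Tool frame: the origin (TCP) lies at the very end of the fingers, on their centre line; the grasp point (between the pads) lies 19 mm behind it; z points along the fingers, y is the line along which they close (so a half turn about z gives the same grasp; the last joint's range is limited). The gripper opens to 85 mm and grips with 20 to 120 N. Pads are 22 mm wide; open, the fingers measure 114 mm over their backs; the gripper's body (76 mm by 85 mm) begins 54 mm behind the grasp point. The pads swing forward as they close: fully open they stand 13 mm farther back than shut.
Start: joints at [-1.269, 0.521, -0.036, 1.599, 0.021, 1.021, -0.113], TCP at [0.227, 0.582, 0.231] pointing down, gripper open.
Joint ranges: [-2.91, 2.91], [-0.3, 2.13], [-1.5, 1.42], [0.17, 2.43], [-1.26, 4.41], [0.16, 1.93], [-2.52, 2.52]. Speed limits (rad/s): [1.89, 1.89, 2.39, 2.39, 3.01, 3.01, 3.01].

## Interface

Orientations are given as [roll, pitch, yaw] about the fixed x, y, z axes, in that order (R = Rz(yaw) Ry(pitch) Rx(roll)).
In Python, from workcell import bot gives the robot as it stands.
- The arm moves only by the shell command python3 -m crank 'ROWS' [FORCE]. ROWS is a JSON object of lists of equal length, an entry for each row: "travel": the shift along the world's x, y, z in cm, a list of three; "turn": the turn, a rotation vector about the world's x, y, z in degrees, a list of three; "gripper": the closure, from 0 (fully open) to 1 (shut). A call has exactly 5 rows; each row is the pose to reach, as a shift and turn from the pose commanded when the call began; what a row does not reach only later rows make up. A row lasts 1/10 s, in which the tool goes at most 50 mm and 8.59 degrees, less where a joint would pass 70% of its speed; a pose out of reach is approached as far as the arm can. A call with a gripper value outside its range is refused whole. The fingers move at their own pace and stop on an object; FORCE is the grip in N (left out, the last holds). Time passes only in rows, so rows that repeat a pose let the fingers close, or fill a call up. It gives the time, the measured TCP pose, the force, the opening and the grip force at its end, in the units of the state.
- bot.observe(): the state, without advancing time (a new reading comes with each control period).
- bot.grab_frame(name): name is "side" or "top"; returns a dict with "pixels" (400x640x3 uint8, red, green, blue), "fx", "fy", "cx", "cy" (pixels), "extrinsics" (4x4, takes a point from world to camera coordinates). Camera axes: x right, y down, z forward; pixel columns grow to the right and rows downward; lengths in m; the calibration is good to about 2 mm. A picture is of the moment at which its call begins. There is no depth.
- bot.job_done(): hands the job in; it is judged then, once.
The state is a dict: "clock": time; "qpos": joint angles; "qd": joint speeds; "joint_efforts": joint torques, N m; "position": TCP position; "tool_rot": TCP orientation; "force": force on the tool from outside, world axes, zero at the start; "moment": the same for the moment, N m; "grip_width": finger opening in m; "finger_force": force on a finger pad.
Only numpy, scipy, OpenCV 4.12 (cv2) and the standard library are available. Lean on these libraries where they do the work, as an engineer would, in place of code of your own. Each camera call takes 0.05 s, during which the arm holds its last target. There are 200 camera calls.

## Task

Lift the stoppered glass vial off the free-spinning turntable and stand it upright, stopper up, in the cup of the touch mixer. Then push the vial down until the spring-loaded cup has sunk about half of its 12 mm travel, and finish with the gripper still holding it there: neither let it rise nor push the cup to the bottom. Leave the dropper bottle and the small jar standing on the turntable.

Things in the scene. Friction and masses are not known exactly. Their poses are not given: they have to be found in the camera images.
- vial: the vial to mix: clear round glass vial with a flat dark rubber stopper, 58 mm high over all, 20 to 45 g; glass 29 mm in diameter up to 51 mm above its foot, stopper 33 mm in diameter from 51 to 58 mm. It stands upright on the turntable, 50 to 70 mm off its centre. Origin: centre of its underside; z up along its axis
- turntable: fixed foot of the turntable (196 mm in diameter). Origin: on the turning axis, at table height. The round platter on it turns freely about the upright axis at a light touch: a sideways push on a thing standing off its centre turns it, a push along the radius does not. Things stand on its top, 22 mm above the origin; the aluminium rim round its edge is 4 mm higher
- dropper: bystander on the turntable: small dropper bottle with a pointed cap, 22 mm in diameter, 60 mm high, 50 to 70 mm off the centre, about 100 mm from the vial. Origin: centre of its underside
- jar: bystander on the turntable: small empty clear glass jar, 42 mm in diameter, 43 mm high, 50 to 70 mm off the centre, about 100 mm from the vial. Origin: centre of its underside
- mixer: touch mixer, fixed on the table: grey housing 150 x 110 x 60 mm high, dial and rocker switch on its narrow front, black collar on top (up to 66 mm above the table) with a round stem that carries the open rubber cup. Origin: centre of its underside; x points from the front to the back; the cup's axis lies 20 mm behind the origin (+x)
- cup: the black rubber cup on the mixer's stem. Origin: centre of its underside, 80 mm above the table when up. It is 24 mm high; its floor is 5 mm above the underside and its bore is 35 mm in diameter, flaring to 43 mm at the rim; outside it is 43 mm in diameter, 51 mm at the rim. A vial standing on its floor is 19 mm deep in it
- cup_floor (a point): centre of the cup's inner floor, where the vial stands: 85 mm above the table when the cup is up; it sinks with the cup
- cup_press (a joint): how far the cup is pressed down, in m: 0 is up, 0.012 is the bottom stop. It moves straight down against a spring: 2 N starts it, 6 N holds it half way, 10 N at the bottom; released, it springs back. The stem is black up to 6 mm above the collar and bright steel above that: half way down the black has just gone into the collar
Mind the look-alikes: they are no part of the job. What is shaped like the vial but yellow is not meant.

How it is judged:
By the outcome, as a careful person would: the job done as asked, in the order asked, and still so for the second after the job is handed in, while the arm keeps its last pose, push and grip.
It also fails if it takes over 40 s, if anything falls off the work surface, if the arm or the gripper's body presses on something with over 40 N, if the wrist force passes 120 N, or if a joint passes its speed limit or range.

## Working session

There is one attempt and no reset: what is moved stays moved. The work goes in short steps, Python scripts to look and compute and a shell command to move; the robot and the scene stay as the last step left them, time stands still between calls to the robot, and variables do not carry over. Pictures are saved under pics/ and viewed, at most 10 in all, crops included, and the job is handed in when it is done.

```bash
mkdir -p pics; cat > h.py <<'E'
import numpy as np, cv2, json
from workcell import bot
def grab(n, name=None):
    f=bot.grab_frame(n)
    if name: cv2.imwrite(f'pics/{name}.png', cv2.cvtColor(np.asarray(f['pixels']),cv2.COLOR_RGB2BGR))
    return f
def ray(f,u,v):
    E=np.array(f['extrinsics']);R,t=E[:3,:3],E[:3,3]
    d=R.T@np.array([(u-f['cx'])/f['fx'],(v-f['cy'])/f['fy'],1]); return -R.T@t,d
def onz(f,u,v,z):
    o,d=ray(f,u,v); return o+d*(z-o[2])/d[2]
def proj(f,p):
    E=np.array(f['extrinsics']);c=E[:3,:3]@np.array(p)+E[:3,3]
    return np.array([f['fx']*c[0]/c[2]+f['cx'],f['fy']*c[1]/c[2]+f['cy']])
E
python3 - <<'E'
from h import *
for n in('side','top'):
    f=grab(n,n+'0'); print(n,f['fx'],f['cx'],f['cy'],np.round(ray(f,320,200),3).tolist(), np.round(np.array(f['extrinsics']),3).tolist())
print(bot.observe())
E
```

```text
side 465.68654135229764 314.67086301966526 201.0569330952777 [[0.459, -0.735, 0.489], [0.075, 0.882, -0.465]] [[0.998, -0.068, 0.007, -0.512], [-0.025, -0.467, -0.884, 0.101], [0.064, 0.882, -0.467, 0.848], [0.0, 0.0, 0.0, 1.0]]
top 486.09192095461276 317.6334868452287 195.01915089739575 [[0.418, 0.02, 1.055], [0.087, 0.001, -0.996]] [[0.019, -1.0, -0.004, 0.017], [-0.995, -0.018, -0.097, 0.519], [0.097, 0.006, -0.995, 1.009], [0.0, 0.0, 0.0, 1.0]]
{'clock': 0.1, 'qpos': array([-1.26923453,  0.52196451, -0.03632622,  1.59994522,  0.02120162,
        1.02111893, -0.11277758]), 'qd': array([-0.00073451, -0.00105811, -0.00019829, -0.00165491, -0.00021105,
       -0.00036237,  0.00085967]), 'joint_efforts': array([ 3.59323938e-03, -9.28485274e+01,  1.98420212e+00, -3.70528650e+01,
        1.81495602e-02,  5.54068465e-03,  3.88729654e-05]), 'position': array([0.22695731, 0.58200537, 0.23077908]), 'tool_rot': array([-3.14054445e+00,  7.62305068e-05,  2.76984203e+00]), 'force': array([-0.70521233,  0.1220167 , -0.24683786]), 'moment': array([-0.06199294,  0.08907867,  0.0130639 ]), 'finger_force': 0.0, 'grip_width': 0.08542234545837316}
```

View pics/top0.png

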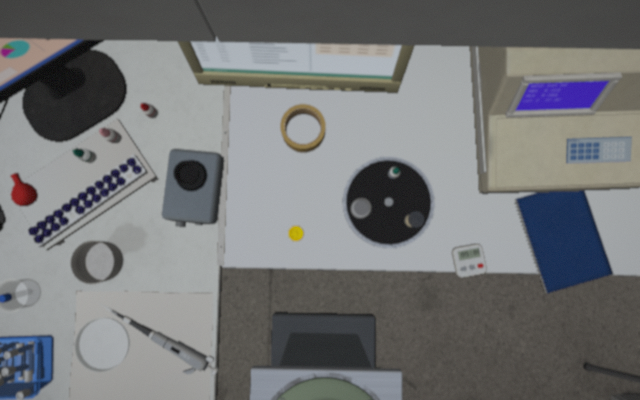

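View pics/side0.png

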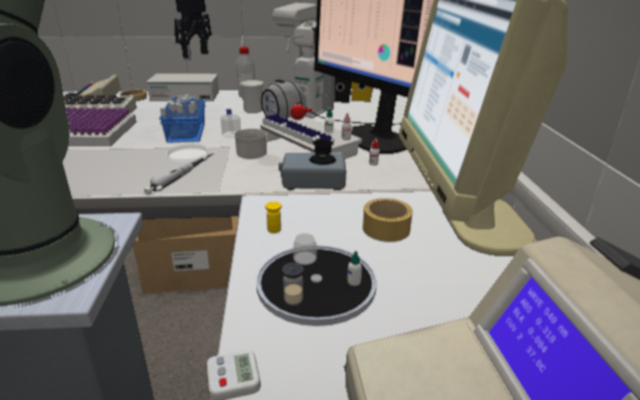

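The top view shows the turntable at (389,202), the jar at (361,207), the dropper with its green tip at (396,172), and a dark-stoppered clear vial at (414,219). The mixer is at (192,187), with its cup near (190,174). In the side view the vial is at (292,283), the dropper at (355,268), the jar at (305,248) and the mixer at (315,165).

Candidates for the vial are the clear one with the dark stopper at top (414,219) and the yellow one at (296,233). The clear one on the turntable fits the description; I'll confirm it in a crop.

```bash
python3 - <<'E'
from h import *
a=cv2.imread('pics/top0.png'); s=cv2.imread('pics/side0.png')
c=[cv2.resize(x,(400,400),interpolation=cv2.INTER_CUBIC) for x in (a[150:250,340:440],a[135:235,140:240],s[225:325,265:365],s[120:200,275:355])]
cv2.imwrite('pics/crop0.png',cv2.resize(np.vstack([np.hstack(c[:2]),np.hstack(c[2:])]),(600,600)))
f=grab('top')
for n,u,v,z in(('tt',389,202,.026),('vial',414,219,.08),('drop',396,172,.08),('jar',361,207,.065),('cup',190,174,.104)): print(n,onz(f,u,v,z).round(4))
g=grab('side')
E
```

```text
tt [ 0.5062 -0.1254  0.026 ]
vial [ 0.4682 -0.168   0.08  ]
drop [ 0.5627 -0.1317  0.08  ]
jar [ 0.4915 -0.0629  0.065 ]
cup [0.5477 0.2788 0.104 ]
```

View pics/crop0.png

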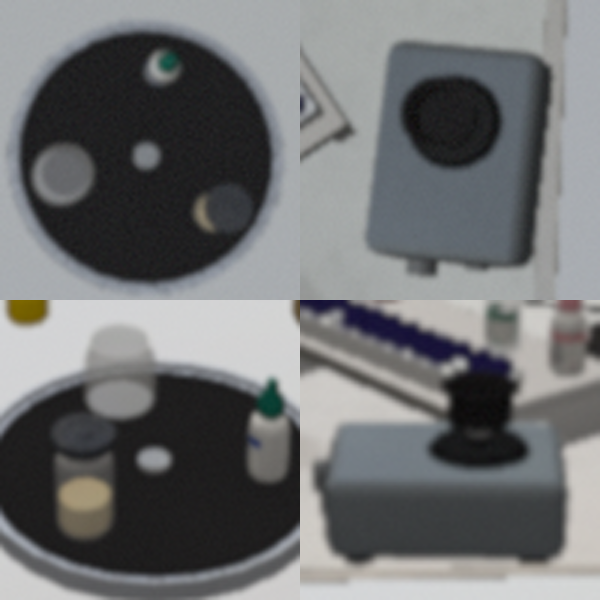

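The crop confirms the vial: clear glass with a flat dark stopper, at top (416.2,219.3) and side (292.7,268). The cup is at top about (191,174) and side (323.6,141). I'll refine both across the two views.

```bash
python3 - <<'E'
from h import *
f=grab('top');g=grab('side')
def tri(a,b):
    (o,d),(p,e)=ray(f,*a),ray(g,*b); A=np.array([d,-e]).T; s=np.linalg.lstsq(A,p-o,rcond=None)[0]
    x,y=o+s[0]*d,p+s[1]*e; return ((x+y)/2).round(4),np.linalg.norm(x-y).round(4)
print('vial',onz(f,416.2,219.3,.08),onz(g,292.7,268,.08),tri((416.2,219.3),(292.7,268)))
print('cup',onz(f,190.5,174,.104),onz(g,323.6,141.3,.104),tri((190.5,174),(323.6,141.3)))
for n,fr,b in(('top',f,(155,205,165,220)),('side',g,(130,175,300,345))):
    p=cv2.cvtColor(np.asarray(fr['pixels']),cv2.COLOR_RGB2GRAY)[b[0]:b[1],b[2]:b[3]]
    m=(p<50).astype(np.uint8); n_,l,s,c=cv2.connectedComponentsWithStats(m); i=1+s[1:,4].argmax()
    print(n,s[i][:5]+np.array([b[2],b[0],0,0,0]),c[i]+[b[2],b[0]])
    if n=='side':
        for r in range(b[0],b[1]):
            x=np.where(l[r-b[0]]==i)[0]
            if len(x): print(r,x.min()+b[2],x.max()+b[2],end='; ')
c=[cv2.convertScaleAbs(cv2.resize(cv2.cvtColor(np.asarray(x),cv2.COLOR_RGB2BGR),(400,400),interpolation=cv2.INTER_CUBIC),alpha=4) for x in (f['pixels'][155:195,170:210],g['pixels'][130:170,303:343])]
cv2.imwrite('pics/cup0.png',np.hstack(c))
E
```

```text
vial [ 0.46772429 -0.17239636  0.08      ] [ 0.46797994 -0.17231413  0.08      ] (array([ 0.4679, -0.1724,  0.08  ]), np.float64(0.0003))
cup [0.54776435 0.2778311  0.104     ] [0.55284848 0.28906753 0.104     ] (array([0.5494, 0.2766, 0.1084]), np.float64(0.0045))
top [174 161  33  30 764] [190.12434555 174.7591623 ]
side [300 130  35  34 540] [321.0537037  148.43333333]
130 300 311; 131 301 314; 132 305 318; 133 306 319; 134 308 323; 135 310 325; 136 321 328; 137 321 329; 138 320 330; 139 319 329; 140 317 329; 141 315 330; 142 314 331; 143 314 331; 144 315 331; 145 315 330; 146 316 330; 147 316 330; 148 315 330; 149 315 330; 150 314 330; 151 315 330; 152 315 329; 153 316 329; 154 316 329; 155 315 330; 156 313 331; 157 312 333; 158 311 334; 159 310 334; 160 310 334; 161 311 334; 162 313 333; 163 316 329;
```

View pics/cup0.png

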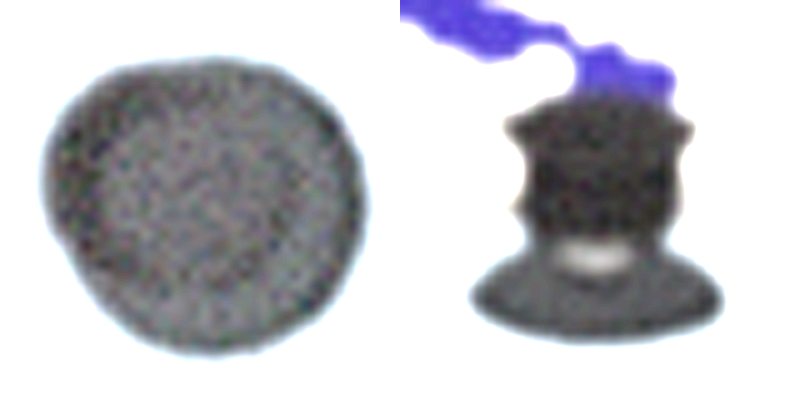

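```bash
python3 - <<'E'
from h import *
f=grab('top');g=grab('side')
for a in((f,190.2,173.9,.066),(f,188.8,173.2,.085),(f,186.6,173.2,.104),(g,322.5,142.3,.104),(g,322.3,159.2,.066)): print(onz(*a).round(4))
for p in((.549,.28),(.549,.284),(.549,.288)):
    print(p,[proj(c,(*p,z)).round(1).tolist() for c in(f,g) for z in(.066,.104)])
# housing top contour in the top view
P=np.asarray(f['pixels']);hsv=cv2.cvtColor(P,cv2.COLOR_RGB2HSV)
r=P[140:235,150:235].astype(int); m=((r.sum(2)<420)).astype(np.uint8)
cs,_=cv2.findContours(m,cv2.RETR_EXTERNAL,cv2.CHAIN_APPROX_NONE); c=max(cs,key=cv2.contourArea)+[150,140]
q=cv2.minAreaRect(c); print(q)
b=cv2.boxPoints(q); print([onz(f,*x,.06).round(4).tolist() for x in b], onz(f,*q[0],.06))
E
```

```text
[0.5532 0.2887 0.066 ]
[0.5519 0.2865 0.085 ]
[0.5492 0.2856 0.104 ]
[0.5497 0.2826 0.104 ]
[0.549 0.272 0.066]
(0.549, 0.28) [[194.4, 176.0], [189.4, 173.4], [322.0, 157.9], [322.3, 142.7]]
(0.549, 0.284) [[192.4, 175.9], [187.4, 173.3], [321.9, 157.2], [322.1, 142.1]]
(0.549, 0.288) [[190.5, 175.9], [185.4, 173.3], [321.8, 156.6], [322.0, 141.5]]
((192.95391845703125, 188.6416473388672), (57.193790435791016, 78.98468017578125), 6.709836959838867)
[[0.4484, 0.3477, 0.06], [0.6115, 0.3367, 0.06], [0.5996, 0.218, 0.06], [0.4369, 0.2309, 0.06]] [0.52344242 0.28333365 0.06      ]
```

Vial at (0.468,-0.172) and cup at about (0.550,0.284). I'll close the fingers radially: the line is at 51°, so turn -17.7° about z.

```bash
python3 -m crank '{"travel":[[3.4,-3.4,0],[6.8,-6.8,0],[10.2,-10.2,0],[13.6,-13.6,0],[17,-17,0]],"turn":[[0,0,-3.5],[0,0,-7],[0,0,-10.6],[0,0,-14.2],[0,0,-17.7]],"gripper":[0,0,0,0,0]}' 50
python3 -m crank '{"travel":[[1,-4.8,0],[2,-9.6,0],[3,-14.4,0],[4,-19.2,0],[5,-24,0]],"turn":[[0,0,0],[0,0,0],[0,0,0],[0,0,0],[0,0,0]],"gripper":[0,0,0,0,0]}'
python3 -m crank '{"travel":[[0.4,-4.8,0],[0.8,-9.6,0],[1.2,-14.4,0],[1.6,-19.2,0],[2.1,-24,0]],"turn":[[0,0,0],[0,0,0],[0,0,0],[0,0,0],[0,0,0]],"gripper":[0,0,0,0,0]}'
```

```text
clock: 0.9
position: [0.3982, 0.4108, 0.2315]
tool_rot: [3.141, -0.0, 2.458]
force: [1.2, 1.1, -0.7]
grip_width: 0.0855
finger_force: 0.0
clock: 1.4
position: [0.4472, 0.1704, 0.2315]
tool_rot: [3.141, 0.0, 2.461]
force: [1.3, 0.3, -0.8]
grip_width: 0.085
finger_force: 0.0
clock: 1.9
position: [0.4679, -0.0696, 0.2316]
tool_rot: [3.141, 0.0, 2.461]
force: [1.4, 0.1, 0.2]
grip_width: 0.0855
finger_force: 0.0
```

```bash
python3 -m crank '{"travel":[[0,-4.5,0],[0,-9,-2],[0,-10.2,-6],[0,-10.2,-10.5],[0,-10.2,-12.5]],"turn":[[0,0,0],[0,0,0],[0,0,0],[0,0,0],[0,0,0]],"gripper":[0,0,0,0,0]}'
python3 - <<'E'
from h import *
f=grab('top');g=grab('side')
c=[cv2.resize(cv2.cvtColor(np.asarray(x),cv2.COLOR_RGB2BGR),(400,400),interpolation=cv2.INTER_CUBIC) for x in (f['pixels'][150:250,340:440],g['pixels'][225:325,245:345])]
cv2.imwrite('pics/pre.png',np.hstack(c))
p=bot.observe()['position'];print(p)
E
```

```text
clock: 2.4
position: [0.4666, -0.1699, 0.1033]
tool_rot: [-3.14, -0.003, 2.46]
force: [0.1, 0.5, 0.1]
grip_width: 0.0857
finger_force: 0.0
[ 0.46662726 -0.16951755  0.10407609]
```

View pics/pre.png

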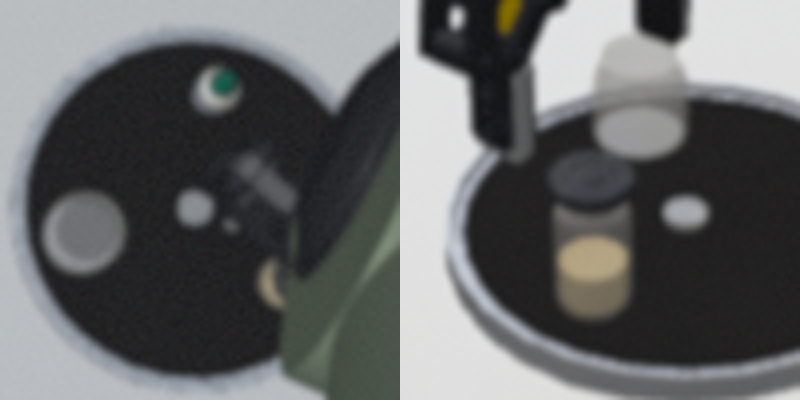

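The vial stands midway between the open fingers and nothing else is in the way. Descending.

```bash
python3 -m crank '{"travel":[[0,0,-2.5],[0,0,-5],[0,0,-5],[0,0,-5],[0,0,-5]],"turn":[[0,0,0],[0,0,0],[0,0,0],[0,0,0],[0,0,0]],"gripper":[0,0,0,0,0]}'
python3 - <<'E'
from h import *
print(bot.observe()['position'],bot.observe()['tool_rot'])
g=grab('side')
cv2.imwrite('pics/pre2.png',cv2.resize(cv2.cvtColor(g['pixels'][200:320,235:355],cv2.COLOR_RGB2BGR),(480,480),interpolation=cv2.INTER_CUBIC))
E
```

```text
clock: 3.0
position: [0.469, -0.17, 0.058]
tool_rot: [3.141, 0.002, 2.461]
force: [-0.1, 0.5, 0.8]
grip_width: 0.0853
finger_force: 0.0
[ 0.46897843 -0.16995138  0.0579716 ] [3.14067421e+00 1.92168872e-03 2.46086998e+00]
```

View pics/pre2.png

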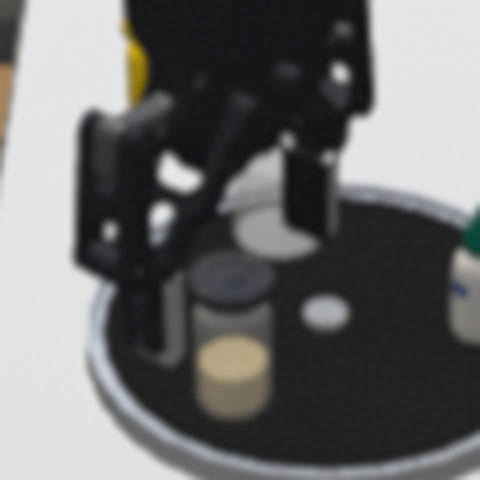

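The fingers straddle the vial symmetrically, with the stopper at crop (232,278) and the pad edges at x=172 and 332. Closing.

```bash
python3 -m crank '{"travel":[[0,-0.2,0],[0,-0.2,0],[0,-0.2,0],[0,-0.2,0],[0,-0.2,0]],"turn":[[0,0,0],[0,0,0],[0,0,0],[0,0,0],[0,0,0]],"gripper":[0.1,0.2,0.3,0.35,0.4]}' 40
python3 -m crank '{"travel":[[0,0,0],[0,0,0],[0,0,0],[0,0,0],[0,0,0]],"turn":[[0,0,0],[0,0,0],[0,0,0],[0,0,0],[0,0,0]],"gripper":[0.5,0.6,0.7,0.8,0.8]}' 40
python3 -m crank '{"travel":[[0,0,0],[0,0,0],[0,0,0],[0,0,0],[0,0,0]],"turn":[[0,0,0],[0,0,0],[0,0,0],[0,0,0],[0,0,0]],"gripper":[0.9,0.9,0.9,0.9,0.9]}' 40
```

```text
clock: 3.55
position: [0.4681, -0.1717, 0.0563]
tool_rot: [-3.142, -0.0, 2.461]
force: [0.3, 0.1, 0.5]
grip_width: 0.0513
finger_force: 0.0
clock: 4.05
position: [0.4682, -0.1718, 0.0564]
tool_rot: [3.142, 0.0, 2.461]
force: [-1.7, -0.4, 4.4]
grip_width: 0.0309
finger_force: 39.3
clock: 4.55
position: [0.4681, -0.1718, 0.0564]
tool_rot: [3.142, 0.0, 2.461]
force: [-0.3, -1.4, 5.7]
grip_width: 0.031
finger_force: 39.3
```

```bash
python3 -m crank '{"travel":[[0,0,0.8],[0,0,3],[0,0,6.5],[0,0,10.5],[0,0,15]],"turn":[[0,0,0],[0,0,0],[0,0,0],[0,0,0],[0,0,0]],"gripper":[0.9,0.9,0.9,0.9,0.9]}' 40
python3 -m crank '{"travel":[[0.5,2.5,0],[1,6.5,0],[1.5,11,0],[2,15.5,0],[2.5,20,0]],"turn":[[0,0,0],[0,0,0],[0,0,0],[0,0,0],[0,0,0]],"gripper":[0.9,0.9,0.9,0.9,0.9]}'
python3 - <<'E'
from h import *
f=grab('top');g=grab('side');print(bot.observe()['position'])
cv2.imwrite('pics/lift.png',np.hstack([cv2.resize(cv2.cvtColor(x,cv2.COLOR_RGB2BGR),(400,400),interpolation=cv2.INTER_CUBIC) for x in(f['pixels'][120:280,280:440],g['pixels'][140:300,240:400])]))
E
```

```text
clock: 5.05
position: [0.4673, -0.1715, 0.2077]
tool_rot: [-3.141, -0.001, 2.461]
force: [1.0, 0.3, -1.4]
grip_width: 0.0311
finger_force: 39.6
clock: 5.55
position: [0.4928, 0.03, 0.2068]
tool_rot: [3.141, 0.0, 2.461]
force: [0.5, 0.1, -0.2]
grip_width: 0.0309
finger_force: 39.6
[0.49316623 0.03431558 0.2064652 ]
```

View pics/lift.png

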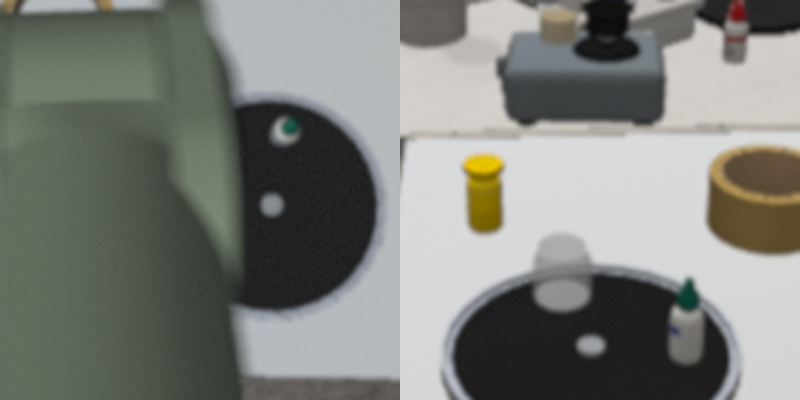

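The vial is in the gripper and off the turntable. The jar and dropper are still standing. Moving to above the cup.

```bash
python3 -m crank '{"travel":[[1,4.5,0],[2.2,9,0],[3.4,13.5,0],[4.5,18,0],[5.2,22,0]],"turn":[[0,0,0],[0,0,0],[0,0,0],[0,0,0],[0,0,0]],"gripper":[0.9,0.9,0.9,0.9,0.9]}' 40
python3 -m crank '{"travel":[[0.5,3,0],[0.5,3,0],[0.5,3,-1],[0.5,3,-2],[0.5,3,-2]],"turn":[[0,0,0],[0,0,0],[0,0,0],[0,0,0],[0,0,0]],"gripper":[0.9,0.9,0.9,0.9,0.9]}'
python3 - <<'E'
from h import *
g=grab('side');o=bot.observe();print(o['position'],o['tool_rot'])
p=g['pixels'][80:180,270:370]
cv2.imwrite('pics/above.png',cv2.convertScaleAbs(cv2.resize(cv2.cvtColor(p,cv2.COLOR_RGB2BGR),(600,600),interpolation=cv2.INTER_CUBIC),alpha=1.8))
E
```

```text
clock: 6.15
position: [0.5452, 0.2504, 0.2066]
tool_rot: [3.142, 0.0, 2.461]
force: [-0.2, 0.0, 0.3]
grip_width: 0.0309
finger_force: 39.7
clock: 6.65
position: [0.5494, 0.2767, 0.1847]
tool_rot: [-3.139, -0.001, 2.459]
force: [-1.1, -0.1, -0.4]
grip_width: 0.0307
finger_force: 39.7
[0.54976253 0.27701721 0.18548436] [-3.13986202e+00 -3.67947363e-04  2.45952760e+00]
```

View pics/above.png

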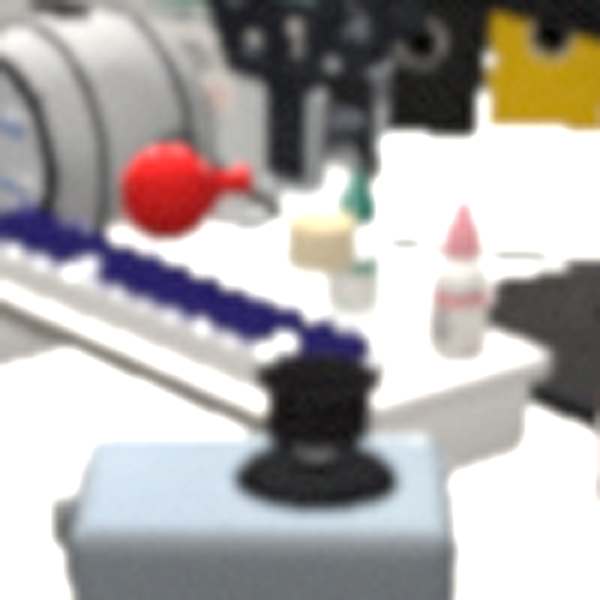

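The vial hangs upright above the cup (contents at crop (323,240), cup axis at x≈319). Its x is within 1 mm. I'll shift y by +0.6 cm and lower it in steps while watching the force.

```bash
python3 -m crank '{"travel":[[0,0.6,0],[0,0.6,-1.5],[0,0.6,-3],[0,0.6,-4],[0,0.6,-4.8]],"turn":[[0,0,0],[0,0,0],[0,0,0],[0,0,0],[0,0,0]],"gripper":[0.9,0.9,0.9,0.9,0.9]}' 50
python3 -m crank '{"travel":[[0,0,0],[0,0,-0.2],[0,0,-0.5],[0,0,-0.8],[0,0,-0.8]],"turn":[[0,0,0],[0,0,0],[0,0,0],[0,0,0],[0,0,0]],"gripper":[0.9,0.9,0.9,0.9,0.9]}'
```

```text
clock: 7.2
position: [0.5499, 0.2841, 0.1373]
tool_rot: [-3.141, -0.0, 2.461]
force: [-0.1, -0.2, -0.1]
grip_width: 0.0303
finger_force: 49.4
clock: 7.7
position: [0.5502, 0.2845, 0.1303]
tool_rot: [3.141, -0.0, 2.461]
force: [0.8, 0.8, 1.2]
grip_width: 0.0308
finger_force: 49.6
```

```bash
python3 -m crank '{"travel":[[0,0,-0.2],[0,0,-0.4],[0,0,-0.6],[0,0,-0.6],[0,0,-0.6]],"turn":[[0,0,0],[0,0,0],[0,0,0],[0,0,0],[0,0,0]],"gripper":[0.9,0.9,0.9,0.9,0.9]}'
python3 -m crank '{"travel":[[0,0,-0.1],[0,0,-0.2],[0,0,-0.3],[0,0,-0.3],[0,0,-0.3]],"turn":[[0,0,0],[0,0,0],[0,0,0],[0,0,0],[0,0,0]],"gripper":[0.9,0.9,0.9,0.9,0.9]}'
python3 -m crank '{"travel":[[0,0,-0.1],[0,0,-0.2],[0,0,-0.2],[0,0,-0.2],[0,0,-0.2]],"turn":[[0,0,0],[0,0,0],[0,0,0],[0,0,0],[0,0,0]],"gripper":[0.9,0.9,0.9,0.9,0.9]}'
```

```text
clock: 8.2
position: [0.5503, 0.2845, 0.1245]
tool_rot: [3.141, 0.0, 2.461]
force: [1.2, 2.4, 4.2]
grip_width: 0.0307
finger_force: 49.8
clock: 8.7
position: [0.5502, 0.2845, 0.1216]
tool_rot: [3.141, 0.0, 2.461]
force: [0.6, 2.4, 6.0]
grip_width: 0.0309
finger_force: 49.9
clock: 9.2
position: [0.5503, 0.2845, 0.1197]
tool_rot: [3.141, 0.0, 2.461]
force: [0.6, 1.7, 8.0]
grip_width: 0.0304
finger_force: 50.0
```

```bash
python3 - <<'E'
from h import *
g=grab('side');o=bot.observe();print(o['position'],o['force'],o['moment'])
P=np.mean([grab('side')['pixels'].astype(float) for _ in range(4)],0)
p=P[115:175,290:350].clip(0,255).astype(np.uint8)
cv2.imwrite('pics/press1.png',cv2.convertScaleAbs(cv2.resize(cv2.cvtColor(p,cv2.COLOR_RGB2BGR),(600,600),interpolation=cv2.INTER_CUBIC),alpha=2.2))
print(np.round(P[148:166,318:327].mean(2)).astype(int))
for z in(.066,.072,.080,.085,.098,.104,.143): print(z,proj(g,(.55,.2845,z)).round(1))
E
```

```text
[0.55033257 0.28451385 0.11971565] [-0.05484689  2.32727639  8.60867484] [ 0.58435229 -0.05661389  0.03278053]
[[ 86  95  97  97  96  94  93  93  92]
 [ 68  76  79  80  79  78  77  76  74]
 [ 40  45  49  50  51  50  49  48  44]
 [ 17  19  22  23  24  24  23  22  19]
 [ 14  12  14  12  13  13  14  13  13]
 [ 14  15  14  14  13  15  14  15  15]
 [ 16  14  15  15  16  13  13  14  14]
 [ 15  15  15  14  15  15  14  14  15]
 [ 15  14  16  15  14  13  15  15  14]
 [ 18  16  16  16  15  15  16  16  14]
 [ 21  19  19  17  18  19  18  18  19]
 [ 24  24  21  23  22  22  22  22  22]
 [ 25  25  25  25  26  25  25  24  23]
 [ 25  24  24  25  25  25  25  24  22]
 [ 22  22  22  22  22  22  21  19  19]
 [ 36  30  27  27  27  27  26  27  30]
 [ 68  61  57  56  57  56  57  58  62]
 [101  96  94  93  94  93  94  95  98]]
0.066 [322.3 157.1]
0.072 [322.3 154.8]
0.08 [322.4 151.6]
0.085 [322.4 149.6]
0.098 [322.5 144.4]
0.104 [322.5 142. ]
0.143 [322.8 126. ]
```

View pics/press1.png

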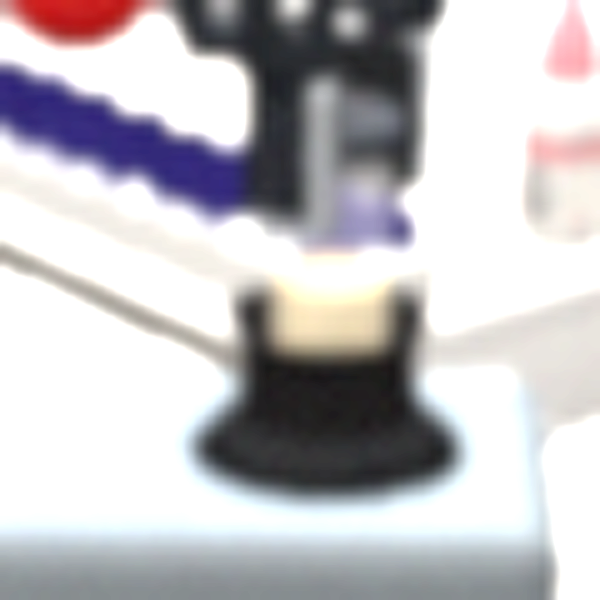

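The vial is inside the cup's mouth: its lower edge is at crop row 358, the rim corners at row ~297, and no bright stem shows. But contact came about 8 mm early with a +y side force, so the foot is probably caught on the flare and the cup lies farther toward +y. I'll back off, shift +y and lower again.

```bash
python3 -m crank '{"travel":[[0,0,0.5],[0,0,1.2],[0,0,1.4],[0,0.3,1.4],[0,0.4,1.4]],"turn":[[0,0,0],[0,0,0],[0,0,0],[0,0,0],[0,0,0]],"gripper":[0.9,0.9,0.9,0.9,0.9]}'
python3 -m crank '{"travel":[[0,0,-0.2],[0,0,-0.4],[0,0,-0.6],[0,0,-0.7],[0,0,-0.7]],"turn":[[0,0,0],[0,0,0],[0,0,0],[0,0,0],[0,0,0]],"gripper":[0.9,0.9,0.9,0.9,0.9]}'
python3 -m crank '{"travel":[[0,0,-0.1],[0,0,-0.2],[0,0,-0.3],[0,0,-0.3],[0,0,-0.3]],"turn":[[0,0,0],[0,0,0],[0,0,0],[0,0,0],[0,0,0]],"gripper":[0.9,0.9,0.9,0.9,0.9]}'
```

```text
clock: 9.95
position: [0.5498, 0.2883, 0.133]
tool_rot: [-3.141, -0.0, 2.461]
force: [0.2, -0.1, -0.3]
grip_width: 0.0308
finger_force: 49.6
clock: 10.45
position: [0.55, 0.2882, 0.126]
tool_rot: [-3.141, -0.0, 2.461]
force: [0.5, -0.4, -0.5]
grip_width: 0.0299
finger_force: 49.6
clock: 10.95
position: [0.5501, 0.2883, 0.1233]
tool_rot: [-3.142, -0.0, 2.461]
force: [-0.6, 0.7, -0.7]
grip_width: 0.0304
finger_force: 49.6
```

```bash
python3 - <<'E'
from h import *
s=cv2.imread('pics/side0.png')
print('table vial column', [(r,s[r,293][::-1].tolist()) for r in range(262,308,2)])
g=grab('side');fr=np.mean([bot.observe()['force'] for _ in range(3)],0);print(bot.observe()['position'],fr,bot.observe()['moment'])
print('now', [(r,g['pixels'][r,323].tolist()) for r in range(134,160)])
E
```

```text
table vial column [(262, [46, 47, 47]), (264, [58, 59, 62]), (266, [60, 62, 65]), (268, [61, 63, 68]), (270, [54, 55, 61]), (272, [56, 60, 64]), (274, [52, 54, 59]), (276, [33, 34, 36]), (278, [58, 57, 58]), (280, [88, 86, 84]), (282, [87, 85, 81]), (284, [131, 120, 99]), (286, [163, 148, 118]), (288, [165, 150, 120]), (290, [164, 150, 120]), (292, [164, 151, 121]), (294, [150, 139, 111]), (296, [115, 105, 87]), (298, [109, 100, 83]), (300, [107, 99, 82]), (302, [103, 94, 80]), (304, [69, 65, 60]), (306, [35, 33, 33])]
[0.55006738 0.28827924 0.12330983] [ 0.67545753 -0.18196108 -0.30796734] [-0.03149328  0.02589951  0.00637108]
now [(134, [72, 70, 78]), (135, [70, 68, 79]), (136, [71, 69, 83]), (137, [87, 82, 91]), (138, [119, 109, 102]), (139, [150, 136, 115]), (140, [164, 150, 121]), (141, [158, 145, 115]), (142, [140, 129, 104]), (143, [121, 111, 92]), (144, [107, 98, 82]), (145, [88, 81, 68]), (146, [54, 50, 44]), (147, [26, 24, 23]), (148, [16, 14, 14]), (149, [14, 15, 14]), (150, [15, 15, 13]), (151, [11, 12, 13]), (152, [14, 14, 13]), (153, [21, 21, 21]), (154, [36, 36, 36]), (155, [51, 51, 50]), (156, [50, 50, 48]), (157, [32, 32, 31]), (158, [19, 19, 20]), (159, [23, 23, 24])]
```

Confirmed: at y=0.288 the vial goes down freely past the earlier contact height. The expected floor contact is at TCP ≈0.119, so I'll continue down.

```bash
python3 -m crank '{"travel":[[0,0,-0.1],[0,0,-0.2],[0,0,-0.3],[0,0,-0.3],[0,0,-0.3]],"turn":[[0,0,0],[0,0,0],[0,0,0],[0,0,0],[0,0,0]],"gripper":[0.9,0.9,0.9,0.9,0.9]}'
python3 -m crank '{"travel":[[0,0,-0.1],[0,0,-0.2],[0,0,-0.3],[0,0,-0.3],[0,0,-0.3]],"turn":[[0,0,0],[0,0,0],[0,0,0],[0,0,0],[0,0,0]],"gripper":[0.9,0.9,0.9,0.9,0.9]}'
```

```text
clock: 11.5
position: [0.5501, 0.2883, 0.1203]
tool_rot: [-3.141, -0.0, 2.461]
force: [-0.4, 0.5, -0.4]
grip_width: 0.0308
finger_force: 49.6
clock: 12.0
position: [0.5502, 0.2883, 0.1174]
tool_rot: [3.141, 0.0, 2.461]
force: [-0.5, -0.3, 2.6]
grip_width: 0.0305
finger_force: 49.7
```

```bash
python3 -m crank '{"travel":[[0,0,-0.1],[0,0,-0.2],[0,0,-0.3],[0,0,-0.4],[0,0,-0.4]],"turn":[[0,0,0],[0,0,0],[0,0,0],[0,0,0],[0,0,0]],"gripper":[0.9,0.9,0.9,0.9,0.9]}'
python3 -m crank '{"travel":[[0,0,0],[0,0,0],[0,0,0],[0,0,0],[0,0,0]],"turn":[[0,0,0],[0,0,0],[0,0,0],[0,0,0],[0,0,0]],"gripper":[0.9,0.9,0.9,0.9,0.9]}'
python3 - <<'E'
from h import *
F=[];
for _ in range(6): g=grab('side');o=bot.observe();F.append(np.r_[o['position'],o['force']])
print(np.mean(F,0).round(4))
print([(r,int(g['pixels'][r,320:326].mean())) for r in range(140,162)])
E
```

```text
clock: 12.5
position: [0.5502, 0.2883, 0.1133]
tool_rot: [3.141, 0.0, 2.461]
force: [-0.0, -0.6, 5.8]
grip_width: 0.0307
finger_force: 50.0
clock: 13.0
position: [0.5502, 0.2883, 0.1134]
tool_rot: [3.141, 0.0, 2.461]
force: [-0.9, -0.1, 4.8]
grip_width: 0.0308
finger_force: 50.0
[ 0.5502  0.2883  0.1134  0.1398 -0.6485  5.7778]
[(140, 82), (141, 87), (142, 105), (143, 129), (144, 142), (145, 139), (146, 123), (147, 97), (148, 68), (149, 36), (150, 16), (151, 12), (152, 14), (153, 14), (154, 14), (155, 16), (156, 30), (157, 47), (158, 51), (159, 39), (160, 28), (161, 24)]
```

```bash
python3 - <<'E'
from h import *
g=grab('side')['pixels'][:,:,::-1]
cv2.imwrite('pics/end.png',np.hstack([cv2.resize(g[115:175,290:350],(400,400),interpolation=cv2.INTER_CUBIC),cv2.resize(g[200:340,240:380],(400,400))]))
E
```

```text
(no output)
```

View pics/end.png

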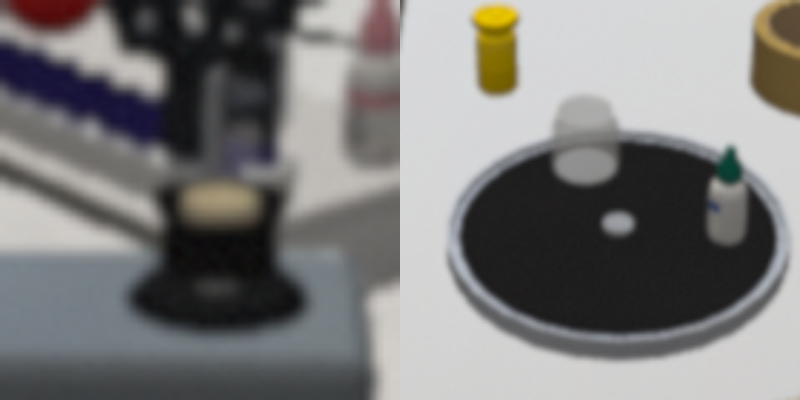

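The vial is upright in the cup (crop (220,205)), with only a thin bright band of stem left just above the collar (215,288), which means half way down. The jar (585,140) and dropper (727,200) still stand on the turntable. Handing in.

```bash
python3 -c "
from workcell import bot
print(bot.job_done())"
```

```text
the job is handed in; nothing more can be done
None
```

The vial stands upright in the mixer cup, held by the gripper at about half travel (about 5.8 N, 6 mm), with the jar and dropper still on the turntable; my first try caught the cup's flare and pressed the cup about 9–10 mm down, short of the stop, before I backed off and re-seated it, and the job is handed in.

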